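Find the switch that still snaps and pack it in the spares tray

TASK

One of the four yellow push-button switches on the mat is still good: press their green keys slowly and gently, nearly to the bottom, until you feel one give way with a snap; the other three stay soft. After its key has been pressed through the snap, put that good switch upright in the vacant cutout of the foam insert and press it fully home with its key free; leave the soft switches standing where they are and do not disturb the level, push stick or screwdriver.

Things in the scene. Friction and masses are not known exactly. Their poses are not given: they have to be found in the camera images.
- switch_a_center (a point): Centre (half-way up) of a loose push-button switch: yellow box on a black base band, 90 long (x) x 56 wide (y) x 56 high (z) mm, about 0.22 kg, with a round green key of 42 mm diameter in the middle of its top. All four look alike; one works, three are soft. z points up. Grip it across the 56 mm width. Its underside is 28 mm below this point.
- key_a_top (a point): Middle of the flat top of the green key of that switch, 72 mm above its underside when free. It goes straight down 8 mm to a hard stop and springs back. Good switch: force rises from 1 N to a peak of about 7 N at 3 mm, then breaks over, down to about 4 N at 6 mm and 2 N at 8 mm. Soft ones: force only rises, evenly, from 1 or 2 N to a final 4 to 8 N at 8 mm, without any fall.
- switch_b_center (a point): Centre (half-way up) of a loose push-button switch: yellow box on a black base band, 90 long (x) x 56 wide (y) x 56 high (z) mm, about 0.22 kg, with a round green key of 42 mm diameter in the middle of its top. All four look alike; one works, three are soft. z points up. Grip it across the 56 mm width. Its underside is 28 mm below this point.
- key_b_top (a point): Middle of the flat top of the green key of that switch, 72 mm above its underside when free. It goes straight down 8 mm to a hard stop and springs back. Good switch: force rises from 1 N to a peak of about 7 N at 3 mm, then breaks over, down to about 4 N at 6 mm and 2 N at 8 mm. Soft ones: force only rises, evenly, from 1 or 2 N to a final 4 to 8 N at 8 mm, without any fall.
- switch_c_center (a point): Centre (half-way up) of a loose push-button switch: yellow box on a black base band, 90 long (x) x 56 wide (y) x 56 high (z) mm, about 0.22 kg, with a round green key of 42 mm diameter in the middle of its top. All four look alike; one works, three are soft. z points up. Grip it across the 56 mm width. Its underside is 28 mm below this point.
- key_c_top (a point): Middle of the flat top of the green key of that switch, 72 mm above its underside when free. It goes straight down 8 mm to a hard stop and springs back. Good switch: force rises from 1 N to a peak of about 7 N at 3 mm, then breaks over, down to about 4 N at 6 mm and 2 N at 8 mm. Soft ones: force only rises, evenly, from 1 or 2 N to a final 4 to 8 N at 8 mm, without any fall.
- switch_d_center (a point): Centre (half-way up) of a loose push-button switch: yellow box on a black base band, 90 long (x) x 56 wide (y) x 56 high (z) mm, about 0.22 kg, with a round green key of 42 mm diameter in the middle of its top. All four look alike; one works, three are soft. z points up. Grip it across the 56 mm width. Its underside is 28 mm below this point.
- key_d_top (a point): Middle of the flat top of the green key of that switch, 72 mm above its underside when free. It goes straight down 8 mm to a hard stop and springs back. Good switch: force rises from 1 N to a peak of about 7 N at 3 mm, then breaks over, down to about 4 N at 6 mm and 2 N at 8 mm. Soft ones: force only rises, evenly, from 1 or 2 N to a final 4 to 8 N at 8 mm, without any fall.
- mat: Fixed black rubber bench mat, 280 (x) x 250 (y) x 4 mm, on which the four switches stand in two rows of two, about 160 mm (x) by 150 mm (y) apart. Origin at the centre of its underside. The rules speak of the working switch as good (good_mid is its centre, good_key its key) and of the others as soft1 to soft3.
- cutout (a point): Centre of the floor of the vacant cutout in the foam insert: x along its length, y across (60 mm wide), z up. Floor 6 mm above the table, foam top 22 mm above the floor. The switch fits upright, length along x, either way round; sloping springy foam cheeks at both ends resist over the last 10 mm: push down with about 8 to 16 N until its underside meets the floor.
- case: Fixed blue tray with dark foam insert (orange at the bottom of its cutouts), 172 (x) x 242 (y) mm, rim 34 mm high. Origin at the centre of its underside; the vacant cutout's centre lies 35 mm to -y of it. Finger recesses, 44 mm wide (x) and as deep as the cutout, open both its long sides out to 66 mm from its centre.
- level: Bystander: aluminium spirit level, 88 x 30 x 26 mm, lying in the other, narrower cutout of the foam, 110 mm to the +y side of the vacant one. Origin at the centre of its underside.
- push_stick: Bystander: flat plywood push stick, 190 mm long (y), 14 mm thick, lying beyond the mat. Origin at the underside.
- screwdriver: Bystander: screwdriver lying beyond the tray.
Not all that is in view belongs to the job. What is shaped like the part that bears switch_c_center but white is not meant.

How it is judged:
On the way, in this order (a step that is already met when the one before it is completed fails the run):
1. the key of the good switch is pressed through its snap (more than 5 mm of its 8 mm) while the switch stands on the mat (value of joint good_key above 0.005 m and distance of good_mid from where it was at the start of the episode below 0.03 m), for 0.05 s.
2. the good switch is lifted off the mat with its key free again (height (world z) of good_mid above 0.055 m and value of joint good_key below 0.003 m), for 0.1 s.
At the end, for the whole second after the job is handed in: The good switch sits upright in the vacant cutout, within 6 mm of its centre seen from above, along it within 0.08 rad, its underside within 3.5 mm of the floor, tilt under 0.06 rad, key up (under 3 mm down). The soft switches stand upright (0.1 rad) within 30 mm of where they began (horizontal distance between good_mid and cutout below 0.006 m and z of good_mid in the frame of cutout between 0.024 and 0.0315 m and angle between the x axis of good_mid and the x axis of cutout, either way round below 0.08 rad and angle between good_mid's own z axis and vertical below 0.06 rad and value of joint good_key below 0.003 m and distance of each of soft1_mid, soft2_mid, soft3_mid from where it was at the start of the episode below 0.03 m and angle between each of soft1_mid, soft2_mid, soft3_mid's own z axis and vertical below 0.1 rad); the robot touches nothing.
It fails at once if a soft switch is lifted off the mat (height (world z) of any of soft1_mid, soft2_mid, soft3_mid above 0.045 m).
It fails at once if a key is pushed with more than 25 N (contact force between the fingers and soft1_key above 25 N or contact force between the fingers and soft2_key above 25 N or contact force between the fingers and good_key above 25 N or contact force between the fingers and soft3_key above 25 N).
It fails at once if the level, push stick or screwdriver is moved more than 20 mm (distance of any of level, push_stick, screwdriver from where it was at the start of the episode above 0.02 m).
It also fails if it takes over 72 s, if anything falls off the work surface, if the arm or the gripper's body presses on something with over 40 N, if the wrist force passes 120 N, or if a joint passes its speed limit or range.

ROBOT

A 6-joint arm with a two-finger parallel gripper is mounted at the origin on the work surface. World frame = base frame: x ahead of the robot, y to its left, z up, the work surface at z = 0. Lengths are in m, angles in rad, forces in N, time in s.
With the tool pointing down it reaches from about 0.3 to 1 m from the base axis. Payload 5.1 kg.
Tool frame: the origin (TCP) lies between the finger pads; the fingertips stand 11 mm ahead of it and the grasp point (between the pads) lies 8 mm behind it; z points along the fingers, x is the direction in which the jaws open and shut, and the axes are right-handed (so a half turn about z gives the same grasp; the last joint's range is limited). The gripper opens to 95 mm and grips with 3 to 60 N. Pads are 20 mm wide; open, the fingers measure 119 mm over their backs; the gripper's body (75 mm by 180 mm) begins 59 mm behind the grasp point.
Start: joints at [1.034, 0.124, 1.65, -0, 1.367, -0.083], TCP at [0.285, 0.584, 0.188] pointing down, gripper open.
Joint ranges: [-2.61, 2.61], [-1.02, 2.33], [0.03, 2.71], [-1.35, 4.49], [0.32, 2.68], [-2.91, 2.91]. Speed limits (rad/s): [2.57, 2.57, 3.14, 3.14, 3.14, 3.14].

INTERFACE

Orientations are given as a 3x3 rotation matrix whose columns are the frame's x, y, z axes.
In Python, from cell import env, eyes, workorder gives the robot as it stands. The module is installed in compiled form; this text tells all that it offers.
- The arm moves only by the tool arm_command, never from a script. Its argument "plan" is a list of rows, each a list of 7 numbers: the turn, a rotation vector about the tool's x, y, z in rad, then the shift along the tool's x, y, z in mm, then the opening, from 0 (shut) to 1 (fully open). In form: [[wx, wy, wz, tx, ty, tz, hand], ...]. A call has 1 to 5 rows; each row shifts and turns the commanded pose from where the row before left it, along the tool's axes as they then stand; what a row does not reach is not made up. A row lasts 1/10 s, in which the tool goes at most 50 mm and 8.59 degrees, less where a joint would pass 70% of its speed; a pose out of reach is approached as far as the arm can. A call with a gripper value outside its range is refused whole. The fingers move at their own pace and stop on an object; "grip_force" is the grip in N (left out, the last holds). Time passes only in rows, so rows that do not move let the fingers close. It gives the time, the measured TCP pose, the force and the opening at its end, in the units of the state.
- env.sense(): the state, without advancing time (a new reading comes with each control period).
- eyes.snapshot(name): name is "scene" or "top"; returns a dict with "color" (400x640x3 uint8, red, green, blue), "range_z" (400x640 float32, m along the optical axis (not along the pixel's ray), 0 where there is no reading), "vertical_fov" (degrees; the focal length in pixels is half the picture's height over the tangent of half this angle, whatever the lens; pixels are square), "cx", "cy" (the principal point, pixels), "camera_from_world" (4x4, takes a point from world to camera coordinates). Camera axes: x right, y up, looking along -z (the intrinsics and any distortion apply to the point x, -y, -z); pixel columns grow to the right and rows downward; lengths in m; the calibration is good to about 2 mm. A picture is of the moment at which its call begins.
- workorder.sign_off(): hands the job in, once; it reports no verdict.
The state is a dict: "clock": time; "joint_positions": joint angles; "qd": joint speeds; "joint_torque": joint torques, N m; "tcp_pos": TCP position; "eef_rot": TCP orientation; "contact_force": force on the tool from outside, world axes, zero at the start; "wrist_torque": the same for the moment, N m; "width": finger opening in m.
Only numpy, scipy, OpenCV 4.12 (cv2) and the standard library are available. Lean on these libraries where they do the work, as an engineer would, in place of code of your own. Each camera call takes 0.05 s, during which the arm holds its last target.

## Working session

There is one attempt and no reset: what is moved stays moved. The work goes in short steps, Python scripts to look and compute and a tool call to move; the robot and the scene stay as the last step left them, time stands still between calls to the robot, and variables do not carry over. Pictures are saved under pics/ and viewed, and the job is handed in when it is done.

Besides the shell and the picture viewer there is one more tool, called after "Emit:" in YAML: its name, and indented under it one key for each argument. arm_command: Moves the arm, as the interface text tells. Its arguments: {"type":"object","properties":{"plan":{"type":"array","items":{"type":"array","items":{"type":"number"}}},"grip_force":{"type":"number"}},"required":["plan"]}

```bash
mkdir -p pics; cat > h.py <<'E'
import numpy as np, cv2
from cell import env, eyes, workorder
def snap(n):
    s=eyes.snapshot(n); s['f']=s['color'].shape[0]/2/np.tan(np.radians(s['vertical_fov'])/2); return s
def world(s):
    h,w=s['range_z'].shape; u,v=np.meshgrid(np.arange(w),np.arange(h)); z=s['range_z']
    p=np.stack([(u-s['cx'])/s['f']*z,-(v-s['cy'])/s['f']*z,-z,np.ones_like(z)],-1)
    return (p@np.linalg.inv(s['camera_from_world']).T)[...,:3]
E
python3 - <<'E'
from h import *
for n in ['scene','top']:
    s=snap(n); cv2.imwrite(f'pics/{n}0.png',s['color'][...,::-1])
    print(n,{k:v for k,v in s.items() if k not in('color','range_z')}, (s['range_z']==0).mean())
print(env.sense())
E
```

```text
scene {'vertical_fov': 46.892208239966855, 'cx': 326.9769778743142, 'cy': 204.145922857911, 'camera_from_world': array([[ 0.75638812,  0.65375306, -0.02199857, -0.39613771],
       [-0.4308316 ,  0.52321128,  0.73527824,  0.23056836],
       [ 0.4922003 , -0.54667805,  0.67740828, -1.3496458 ],
       [ 0.        ,  0.        ,  0.        ,  1.        ]]), 'f': np.float64(461.1542898077892)} 0.00375
top {'vertical_fov': 52.09237656472191, 'cx': 322.57399371541766, 'cy': 196.98424628143326, 'camera_from_world': array([[ 2.64479540e-02, -9.99649847e-01, -8.29643020e-04,
        -6.88905965e-02],
       [ 9.99213125e-01,  2.64118421e-02,  2.95896307e-02,
        -5.83159282e-01],
       [-2.95573574e-02, -1.61157539e-03,  9.99561787e-01,
        -1.20045866e+00],
       [ 0.00000000e+00,  0.00000000e+00,  0.00000000e+00,
         1.00000000e+00]]), 'f': np.float64(409.22316550686924)} 0.00384765625
{'clock': 0.1, 'joint_positions': array([ 1.03438398e+00,  1.24441431e-01,  1.65154039e+00, -1.98912527e-05,
        1.36748139e+00, -8.25705806e-02]), 'qd': array([ 0.00040184, -0.00054001, -0.00312634, -0.00055522,  0.00162642,
        0.00148708]), 'joint_torque': array([ 1.36963987e-03, -4.18884623e+01, -3.61094677e+01,  7.77851231e-02,
        4.62170388e-02, -8.02058298e-05]), 'tcp_pos': array([0.28466606, 0.58365055, 0.18670726]), 'eef_rot': array([[ 4.38417123e-01,  8.98771130e-01, -9.39216760e-04],
       [ 8.98769684e-01, -4.38418109e-01, -1.61779513e-03],
       [-1.86579719e-03, -1.34870464e-04, -9.99998250e-01]]), 'contact_force': array([-0.1648987 , -0.22839125, -0.37724242]), 'wrist_torque': array([ 0.02674877, -0.00662147,  0.02634855]), 'width': 0.09508327331986756}
```

View pics/scene0.png

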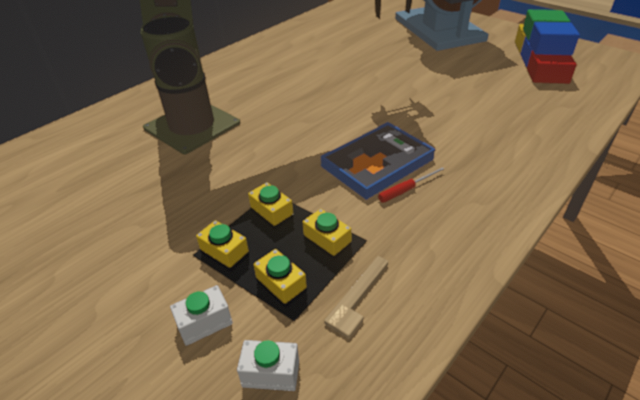

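View pics/top0.png

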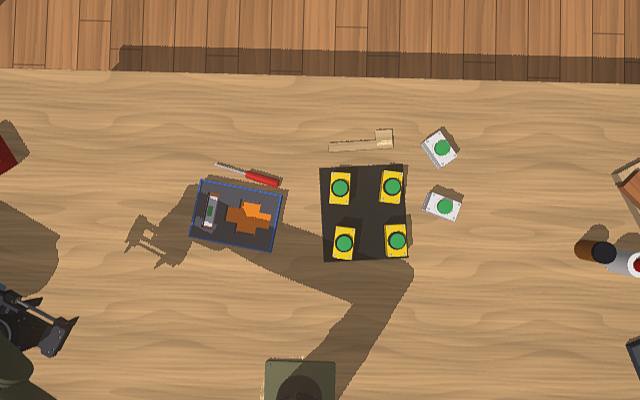

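The top view shows four yellow switches on the mat, at about (340,188), (392,187), (344,243) and (397,241). The two white ones at (442,148) and (445,206) are decoys. The tray is at (238,215), with its orange vacant cutout at about (250,215). Next I'll measure these from depth.

```bash
cat > meas.py <<'E'
from h import *
def keys(n):
    s=snap(n); W=world(s); hsv=cv2.cvtColor(s['color'],cv2.COLOR_RGB2HSV)
    g=((hsv[...,0]>50)&(hsv[...,0]<85)&(hsv[...,1]>120)&(hsv[...,2]>60)&(s['range_z']>0)&(W[...,2]>.04)&(W[...,2]<.1)).astype(np.uint8)
    nb,l,st,c=cv2.connectedComponentsWithStats(g)
    print(n)
    for i in range(1,nb):
        if st[i,4]<40: continue
        P=W[l==i]; zt=np.median(P[:,2]); T=P[P[:,2]>np.percentile(P[:,2],60)-.004]
        print('key px',c[i].round(1),st[i,4],'z',zt.round(4),'mid',((T[:,:2].min(0)+T[:,:2].max(0))/2).round(4),'mean',T[:,:2].mean(0).round(4),'ext',np.ptp(T[:,:2],axis=0).round(3))
    y=((hsv[...,0]>18)&(hsv[...,0]<32)&(hsv[...,1]>170)&(hsv[...,2]>90)&(W[...,2]>.045)&(W[...,2]<.075)).astype(np.uint8)
    y|=g
    nb,l,st,c=cv2.connectedComponentsWithStats(y)
    for i in range(1,nb):
        if st[i,4]<300: continue
        P=W[(l==i)&(W[...,2]>.05)]
        if (hsv[...,1][(l==i)&(g==0)]>170).sum()<50: continue
        P=P[(P[:,2]>.055)]
        r=cv2.minAreaRect((P[:,:2]*1000).astype(np.float32)); print('sw px',c[i].round(1),r)
    return s,W,hsv
if __name__=='__main__':
    for n in ['top','scene']:
        s,W,hsv=keys(n)
        o=((hsv[...,0]>5)&(hsv[...,0]<18)&(hsv[...,1]>190)&(W[...,2]<.02)&(W[...,1]>.1)&(W[...,1]<.4)&(W[...,0]>.3)).astype(np.uint8)
        P=W[o>0]; print('orange',len(P),np.median(P[:,2]) if len(P) else 0)
        b=((hsv[...,0]>100)&(hsv[...,0]<125)&(hsv[...,1]>120)&(W[...,2]>.026)&(W[...,2]<.05)&(W[...,0]<.8)&(W[...,1]<.5)&(W[...,1]>0)).astype(np.uint8)
        P=W[b>0]; print('rim',len(P),np.median(P[:,2]),cv2.minAreaRect((P[:,:2]*1000).astype(np.float32)))
        np.savez(n+'0.npz',W=W,c=s['color'])
E
python3 meas.py
python3 - <<'E'
import numpy as np,cv2
c=np.load('top0.npz')['c'];cv2.imwrite('pics/tray.png',cv2.resize(c[165:265,175:335,::-1],None,fx=5,fy=5,interpolation=cv2.INTER_CUBIC))
E
```

```text
top
key px [441.9 147.6] 161 z 0.0721 mid [ 0.7308 -0.385 ] mean [ 0.731  -0.3849] ext [0.037 0.039]
key px [392.2 186.2] 173 z 0.076 mid [ 0.6186 -0.2464] mean [ 0.6186 -0.2471] ext [0.039 0.04 ]
key px [339.6 187.5] 173 z 0.0761 mid [ 0.6119 -0.1   ] mean [ 0.6115 -0.1007] ext [0.039 0.037]
key px [444.6 206.2] 160 z 0.0723 mid [ 0.5654 -0.3959] mean [ 0.5662 -0.3958] ext [0.037 0.039]
key px [397.1 240.8] 180 z 0.076 mid [ 0.4684 -0.2636] mean [ 0.4673 -0.2635] ext [0.039 0.04 ]
key px [343.7 243. ] 175 z 0.0761 mid [ 0.4565 -0.1151] mean [ 0.4571 -0.1154] ext [0.039 0.036]
sw px [391.  186.1] ((619.0987548828125, -247.20654296875), (56.121761322021484, 88.68348693847656), 84.59611511230469)
sw px [339.4 187.6] ((611.7941284179688, -100.67115783691406), (55.66072463989258, 88.54910278320312), 87.31681060791016)
sw px [395.8 239.8] ((468.4967346191406, -263.8831787109375), (88.67504119873047, 55.95760726928711), 4.026517391204834)
sw px [343.4 242.2] ((457.24224853515625, -115.78412628173828), (55.90988540649414, 89.52388000488281), 84.32320404052734)
orange 666 0.00713083363646682
[... 667 characters left out ...]
 -0.3869] mean [ 0.7326 -0.3865] ext [0.039 0.04 ]
sw px [269.9 202.9] ((455.71856689453125, -117.49278259277344), (56.12925338745117, 90.12408447265625), 86.70401000976562)
sw px [326.7 230.9] ((610.9112548828125, -103.7916030883789), (91.03302764892578, 55.881168365478516), 1.502806305885315)
sw px [221.5 243. ] ((467.7000732421875, -264.7669982910156), (92.10304260253906, 56.840660095214844), 4.837547779083252)
sw px [279.3 275.7] ((617.8049926757812, -248.43881225585938), (55.903385162353516, 91.88742065429688), 84.21095275878906)
orange 393 0.004700868032523453
rim 236 0.03185278426420912 ((545.8741455078125, 193.86026000976562), (244.2593994140625, 136.5584259033203), 82.2100830078125)
```

View pics/tray.png

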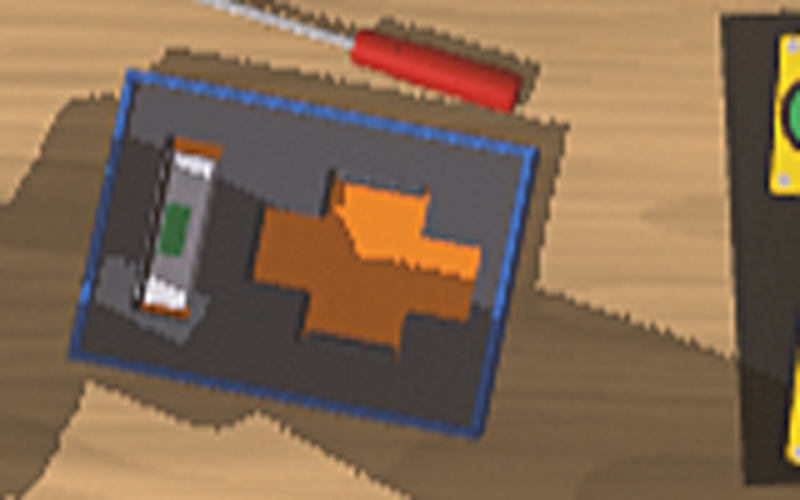

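```bash
cat > cut.py <<'E'
from h import *
from scipy.optimize import minimize
for n in ['top','scene']:
    s=snap(n); W=world(s)
    if n=='scene': W[...,2]+=.002
    C=np.linalg.inv(s['camera_from_world'])[:3,3]
    if n=='scene': C=C+[0,0,.002]
    d=W-C; P=C+d*((.028-C[2])/d[...,2])[...,None]
    c0=np.array([.519,.164]); near=np.linalg.norm(P[...,:2]-c0,axis=-1)<.078
    hole=(W[...,2]<.0245); Q=P[near][:,:2]; H=hole[near]; R=W[near][:,2]
    print(n,near.sum(),H.sum(),'foam z',np.median(R[~H]),'floor',np.percentile(R,10))
    sg=lambda a:1/(1+np.exp(-a/.0012))
    def box(p,hx,hy): return sg(hx-abs(p[:,0]))*sg(hy-abs(p[:,1]))
    def cost(q,L=None):
        a=q[2]; r=np.array([[np.cos(a),np.sin(a)],[-np.sin(a),np.cos(a)]])
        p=(Q-q[:2])@r.T
        m=np.maximum(box(p,q[3],q[4]),box(p,.022,.066))
        return ((m-H)**2).sum()
    r=minimize(cost,[.519,.164,-.17,.047,.03],method='Nelder-Mead',options=dict(maxiter=4000,initial_simplex=np.array([.519,.164,-.17,.047,.03])+np.vstack([np.zeros(5),np.diag([.005,.005,.05,.004,.003])])))
    print(r.x.round(4),r.fun)
E
python3 cut.py
```

```text
top 2264 1113 foam z 0.028394387662024956 floor 0.005381356289431394
[ 0.5202  0.1641 -0.1681  0.0483  0.03  ] 91.33478775606761
scene 1813 788 foam z 0.02796615997724372 floor 0.006246202426034062
[ 0.5187  0.1625 -0.1682  0.0474  0.0281] 42.51028715764775cut.py:8: RuntimeWarning: divide by zero encountered in divide
  d=W-C; P=C+d*((.028-C[2])/d[...,2])[...,None]
cut.py:8: RuntimeWarning: invalid value encountered in multiply
  d=W-C; P=C+d*((.028-C[2])/d[...,2])[...,None]
```

Emit:
arm_command:
  plan:
    - [0, 0, -0.1135, 0, 0, 0, 0]
    - [0, 0, -0.1135, 0, 0, 0, 0]
    - [0, 0, -0.1135, 0, 0, 0, 0]
    - [0, 0, -0.1135, 0, 0, 0, 0]
    - [0, 0, 0, -45, 20, 0, 0]
  grip_force: 30

```text
clock: 0.8
tcp_pos: [0.3036, 0.5415, 0.1874]
eef_rot: [[-0.007, 1.0, -0.001], [1.0, 0.007, 0.001], [0.001, -0.001, -1.0]]
contact_force: [1.0, -1.4, 1.4]
width: 0.0603
```

Emit:
arm_command:
  plan:
    - [0, 0, 0, -44, 20, 0, 0]
    - [0, 0, 0, -44, 20, 0, 0]
    - [0, 0, 0, -44, 20, 0, 0]
    - [0, 0, 0, -44, 20, 0, 0]
    - [0, 0, 0, -44, 20, 0, 0]

```text
clock: 1.3
tcp_pos: [0.4054, 0.3175, 0.188]
eef_rot: [[-0.001, 1.0, 0.001], [1.0, 0.001, 0.0], [0.0, 0.001, -1.0]]
contact_force: [1.1, -0.3, -0.3]
width: 0.021
```

Emit:
arm_command:
  plan:
    - [0, 0, 0, -44, 20, 0, 0]
    - [0, 0, 0, -44, 20, 0, 0]
    - [0, 0, 0, -44, 20, 0, 0]
    - [0, 0, 0, -44, 20, 0, 0]
    - [0, 0, 0, -44, 20, 0, 0]

```text
clock: 1.8
tcp_pos: [0.5056, 0.0973, 0.1882]
eef_rot: [[-0.0, 1.0, 0.001], [1.0, 0.0, 0.0], [0.0, 0.001, -1.0]]
contact_force: [1.0, 0.4, 0.5]
width: 0.0004
```

Emit:
arm_command:
  plan:
    - [0, 0, 0, -40, 21, 0, 0]
    - [0, 0, 0, -40, 21, 0, 0]
    - [0, 0, 0, -40, 21, 0, 0]
    - [0, 0, 0, -40, 21, 0, 0]
    - [0, 0, 0, -39, 22, 0, 0]

```text
clock: 2.3
tcp_pos: [0.6116, -0.1017, 0.1879]
eef_rot: [[0.0, 1.0, 0.0], [1.0, -0.0, 0.0], [0.0, 0.0, -1.0]]
contact_force: [1.6, 0.6, 0.4]
width: 0.0003
```

Emit:
arm_command:
  plan:
    - [0, 0, 0, 0, 0, 35, 0]
    - [0, 0, 0, 0, 0, 35, 0]
    - [0, 0, 0, 0, 0, 18, 0]
    - [0, 0, 0, 0, 0, 0, 0]
    - [0, 0, 0, 0, 0, 0, 0]

```text
clock: 2.8
tcp_pos: [0.6112, -0.0998, 0.1002]
eef_rot: [[-0.0, 1.0, -0.0], [1.0, 0.0, -0.0], [-0.0, -0.0, -1.0]]
contact_force: [-0.2, -0.4, 1.4]
width: 0.0002
```

```bash
python3 -c "
from h import *
s=env.sense();print(s['tcp_pos'],s['contact_force'])"
```

```text
[ 0.6112225  -0.09977944  0.10015251] [-0.24109692 -0.39944717  1.38562313]
```

Emit:
arm_command:
  plan:
    - [0, 0, 0, 0, 0, 6, 0]
    - [0, 0, 0, 0, 0, 6, 0]
    - [0, 0, 0, 0, 0, 0, 0]

```text
clock: 3.1
tcp_pos: [0.6109, -0.0996, 0.0877]
eef_rot: [[-0.0, 1.0, -0.0], [1.0, 0.0, 0.0], [0.0, -0.0, -1.0]]
contact_force: [0.6, 0.3, 0.0]
width: 0.0005
```

Emit:
arm_command:
  plan:
    - [0, 0, 0, 0, 0, 1, 0]
    - [0, 0, 0, 0, 0, 1, 0]

```text
clock: 3.3
tcp_pos: [0.6114, -0.0998, 0.0862]
eef_rot: [[-0.0, 1.0, 0.001], [1.0, 0.0, -0.0], [-0.0, 0.001, -1.0]]
contact_force: [0.3, -0.4, 0.5]
width: 0.0004
```

Emit:
arm_command:
  plan:
    - [0, 0, 0, 0, 0, 1, 0]
    - [0, 0, 0, 0, 0, 0, 0]

```text
clock: 3.5
tcp_pos: [0.611, -0.0997, 0.0848]
eef_rot: [[-0.0, 1.0, -0.0], [1.0, 0.0, 0.0], [0.0, -0.0, -1.0]]
contact_force: [-0.3, -0.7, 0.7]
width: 0.0006
```

Emit:
arm_command:
  plan:
    - [0, 0, 0, 0, 0, 1, 0]
    - [0, 0, 0, 0, 0, 0, 0]

```text
clock: 3.7
tcp_pos: [0.611, -0.0997, 0.0837]
eef_rot: [[-0.0, 1.0, -0.0], [1.0, 0.0, 0.0], [0.0, -0.0, -1.0]]
contact_force: [-0.6, -0.1, 0.3]
width: 0.0004
```

Emit:
arm_command:
  plan:
    - [0, 0, 0, 0, 0, 1, 0]
    - [0, 0, 0, 0, 0, 0, 0]

```text
clock: 3.9
tcp_pos: [0.611, -0.0997, 0.0827]
eef_rot: [[-0.0, 1.0, -0.0], [1.0, 0.0, 0.0], [0.0, -0.0, -1.0]]
contact_force: [-0.2, 0.7, -0.2]
width: 0.0003
```

Emit:
arm_command:
  plan:
    - [0, 0, 0, 0, 0, 1, 0]
    - [0, 0, 0, 0, 0, 0, 0]

```text
clock: 4.1
tcp_pos: [0.611, -0.0997, 0.0817]
eef_rot: [[-0.0, 1.0, -0.0], [1.0, 0.0, 0.0], [0.0, -0.0, -1.0]]
contact_force: [-0.6, 0.8, -0.6]
width: 0.0004
```

Emit:
arm_command:
  plan:
    - [0, 0, 0, 0, 0, 1, 0]
    - [0, 0, 0, 0, 0, 0, 0]

```text
clock: 4.3
tcp_pos: [0.611, -0.0997, 0.0807]
eef_rot: [[-0.0, 1.0, -0.0], [1.0, 0.0, 0.0], [0.0, -0.0, -1.0]]
contact_force: [-0.3, 0.4, -0.1]
width: 0.0005
```

Emit:
arm_command:
  plan:
    - [0, 0, 0, 0, 0, 1, 0]
    - [0, 0, 0, 0, 0, 0, 0]

```text
clock: 4.5
tcp_pos: [0.611, -0.0997, 0.0797]
eef_rot: [[-0.0, 1.0, -0.0], [1.0, 0.0, 0.0], [0.0, -0.0, -1.0]]
contact_force: [-1.0, 0.6, -0.8]
width: 0.0006
```

Emit:
arm_command:
  plan:
    - [0, 0, 0, 0, 0, 1, 0]
    - [0, 0, 0, 0, 0, 0, 0]

```text
clock: 4.7
tcp_pos: [0.611, -0.0997, 0.0787]
eef_rot: [[-0.0, 1.0, -0.0], [1.0, 0.0, 0.0], [0.0, -0.0, -1.0]]
contact_force: [-0.1, 1.0, -0.4]
width: 0.0008
```

```bash
python3 -c "
from h import *
for i in range(4): s=env.sense();print(s['tcp_pos'],s['contact_force'])
for n in ['scene','top']:
  c=snap(n)['color'][...,::-1]; c=c[160:320,170:410] if n=='scene' else c[130:280,290:450]
  cv2.imwrite('pics/p1%s.png'%n,cv2.resize(c,None,fx=3.3,fy=3.3,interpolation=cv2.INTER_CUBIC))
"
```

```text
[ 0.61096658 -0.09971738  0.07865698] [-0.11160129  0.97189348 -0.40748509]
[ 0.61096658 -0.09971738  0.07865698] [-0.11160129  0.97189348 -0.40748509]
[ 0.61096658 -0.09971738  0.07865698] [-0.11160129  0.97189348 -0.40748509]
[ 0.61096658 -0.09971738  0.07865698] [-0.11160129  0.97189348 -0.40748509]
```

View pics/p1scene.png

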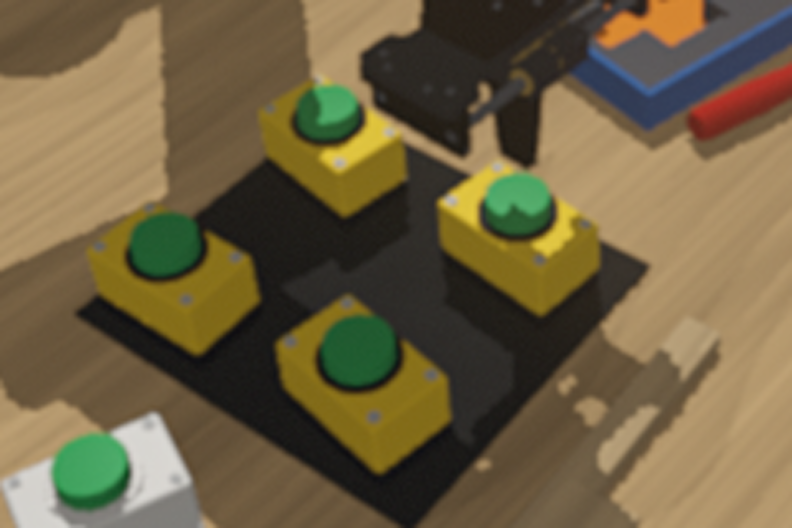

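View pics/p1top.png

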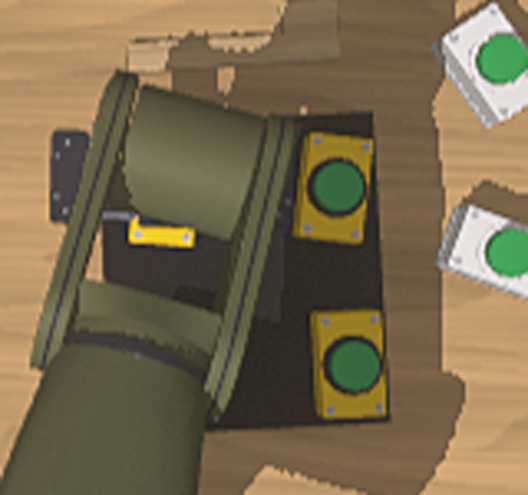

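```bash
python3 -c "
from h import *
for n in ['scene','top']:
  s=snap(n); cv2.imwrite('pics/p2%s.png'%n,s['color'][...,::-1])
  W=world(s)
  if n=='top':
    m=(W[...,2]>.12)&(W[...,0]>.3)&(W[...,0]<.8)&(abs(W[...,1])<.4)
    print(W[m].min(0),W[m].max(0),np.median(W[m],axis=0))
  else:
    m=(W[...,2]>.03)&(W[...,2]<.14)&(W[...,0]>.5)&(W[...,0]<.75)&(abs(W[...,1])<.2)
    v=s['color'].max(-1)<60
    Q=W[m&v]
    for z in np.arange(.03,.14,.01):
      q=Q[abs(Q[:,2]-z)<.005]
      if len(q)>3: print(z.round(3),len(q),q.min(0).round(3),q.max(0).round(3))
print(env.sense())
"
```

```text
0.06 43 [ 0.594 -0.124  0.058] [ 0.634 -0.084  0.063]
0.11 9 [ 0.606 -0.105  0.109] [ 0.623 -0.097  0.113]
0.12 38 [ 0.604 -0.108  0.115] [ 0.623 -0.097  0.125]
0.13 40 [ 0.605 -0.11   0.125] [ 0.623 -0.093  0.135]
0.14 21 [ 0.606 -0.109  0.135] [ 0.623 -0.094  0.14 ]
[ 0.30003082 -0.18964369  0.19221603] [0.66401019 0.03646504 1.21713092] [ 0.44640822 -0.05539879  0.53608918]
{'clock': 4.9, 'joint_positions': array([-2.48463746e-01,  1.46887616e-01,  1.81494096e+00,  1.96887202e-06,
        1.17973520e+00, -1.81949049e+00]), 'qd': array([-6.02393788e-05,  1.88528962e-04, -9.50396227e-04, -1.30141198e-03,
        8.02559893e-04,  1.04560712e-03]), 'joint_torque': array([ 2.28259482e-04, -4.02462637e+01, -3.34525359e+01, -5.09329315e-02,
        7.19552441e-02,  1.48637122e-05]), 'tcp_pos': array([ 0.61112039, -0.09974627,  0.07888406]), 'eef_rot': array([[-2.29669510e-04,  9.99999973e-01,  2.84354177e-05],
       [ 9.99999974e-01,  2.29669662e-04, -5.33634020e-06],
       [-5.34287081e-06,  2.84341913e-05, -1.00000000e+00]]), 'contact_force': array([0.07672322, 0.99766926, 0.33681825]), 'wrist_torque': array([ 0.04859473,  0.00705767, -0.00278071]), 'width': 0.00043583729416307824}
```

View pics/p2scene.png

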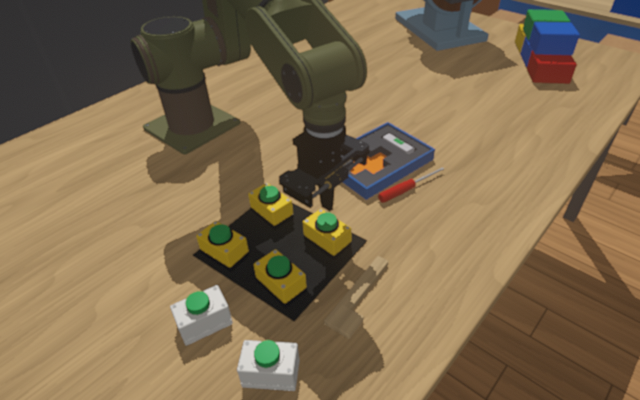

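```bash
python3 -c "
from h import *
s=snap('scene'); W=world(s)
c=s['color'][150:250,270:390][...,::-1]
cv2.imwrite('pics/p3.png',cv2.resize(c,None,fx=6,fy=6,interpolation=cv2.INTER_CUBIC))
for v in range(180,236,3): print(v,[tuple((W[v,u]*1000).astype(int)) for u in (322,327,331,335)])
"
```

```text
180 [(np.int64(623), np.int64(-122), np.int64(198)), (np.int64(637), np.int64(-124), np.int64(207)), (np.int64(641), np.int64(-118), np.int64(205)), (np.int64(646), np.int64(-112), np.int64(204))]
183 [(np.int64(624), np.int64(-123), np.int64(192)), (np.int64(637), np.int64(-124), np.int64(200)), (np.int64(646), np.int64(-123), np.int64(204)), (np.int64(644), np.int64(-110), np.int64(195))]
186 [(np.int64(633), np.int64(-134), np.int64(197)), (np.int64(639), np.int64(-126), np.int64(195)), (np.int64(645), np.int64(-122), np.int64(196)), (np.int64(645), np.int64(-112), np.int64(190))]
189 [(np.int64(639), np.int64(-141), np.int64(198)), (np.int64(623), np.int64(-109), np.int64(168)), (np.int64(645), np.int64(-123), np.int64(189)), (np.int64(506), np.int64(50), np.int64(-2))]
192 [(np.int64(610), np.int64(-109), np.int64(154)), (np.int64(623), np.int64(-109), np.int64(160)), (np.int64(622), np.int64(-96), np.int64(151)), (np.int64(515), np.int64(39), np.int64(0))]
195 [(np.int64(610), np.int64(-110), np.int64(146)), (np.int64(622), np.int64(-108), np.int64(151)), (np.int64(622), np.int
[... 1857 characters left out ...]
p.int64(-112), np.int64(74)), (np.int64(629), np.int64(-107), np.int64(75)), (np.int64(629), np.int64(-94), np.int64(64))]
228 [(np.int64(616), np.int64(-120), np.int64(67)), (np.int64(625), np.int64(-115), np.int64(69)), (np.int64(628), np.int64(-106), np.int64(64)), (np.int64(632), np.int64(-98), np.int64(60))]
231 [(np.int64(618), np.int64(-122), np.int64(61)), (np.int64(624), np.int64(-114), np.int64(59)), (np.int64(631), np.int64(-109), np.int64(59)), (np.int64(636), np.int64(-104), np.int64(59))]
234 [(np.int64(621), np.int64(-126), np.int64(58)), (np.int64(629), np.int64(-120), np.int64(59)), (np.int64(634), np.int64(-114), np.int64(57)), (np.int64(642), np.int64(-110), np.int64(58))]
```

View pics/p3.png

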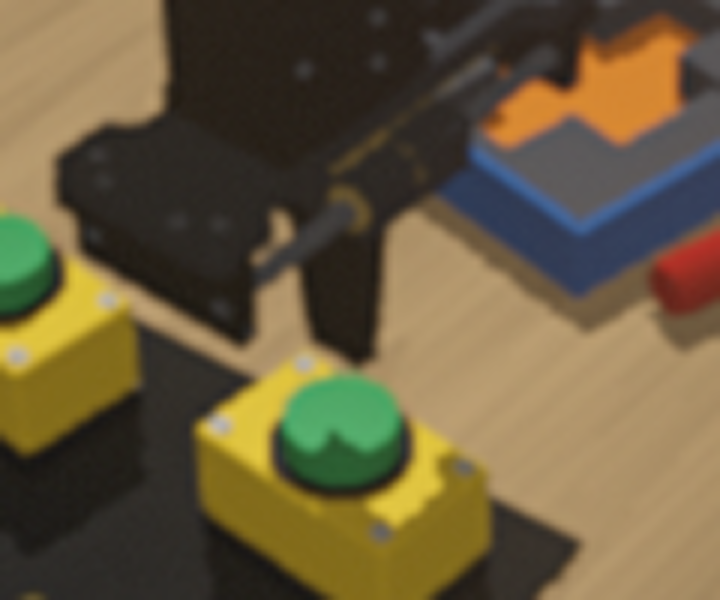

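The scene camera puts the fingertips at z≈0.104, about 30 mm above the key. The reported TCP implies they should be at 0.068. The xy values agree, so only the reported height is off, by about 36 mm. I'll go on down by vision and feel.

Emit:
arm_command:
  plan:
    - [0, 0, 0, 0, 0, 7, 0]
    - [0, 0, 0, 0, 0, 7, 0]
    - [0, 0, 0, 0, 0, 6, 0]
    - [0, 0, 0, 0, 0, 0, 0]

```text
clock: 5.35
tcp_pos: [0.6099, -0.0994, 0.0569]
eef_rot: [[-0.0, 1.0, -0.003], [1.0, 0.0, 0.001], [0.001, -0.003, -1.0]]
contact_force: [-0.0, -0.2, 0.0]
width: 0.0005
```

```bash
python3 -c "
from h import *
print(env.sense()['contact_force'],env.sense()['tcp_pos'])
s=snap('scene'); W=world(s)
c=s['color'][150:250,270:390][...,::-1]
cv2.imwrite('pics/p4.png',cv2.resize(c,None,fx=6,fy=6,interpolation=cv2.INTER_CUBIC))
for v in range(205,230,2): print(v,[tuple(int(a) for a in W[v,u]*1000) for u in (322,327,331)])
"
```

```text
[-0.00817239 -0.17391743  0.00878312] [ 0.60987286 -0.09942278  0.05691933]
205 [(608, -108, 118), (619, -107, 123), (619, -95, 114)]
207 [(606, -107, 110), (620, -108, 119), (622, -98, 113)]
209 [(606, -107, 105), (621, -108, 114), (620, -96, 105)]
211 [(605, -106, 97), (620, -107, 108), (619, -95, 98)]
213 [(602, -103, 88), (618, -105, 99), (622, -98, 97)]
215 [(602, -103, 83), (618, -106, 94), (622, -98, 91)]
217 [(600, -101, 74), (616, -103, 85), (622, -99, 86)]
219 [(603, -105, 73), (611, -99, 74), (618, -94, 74)]
221 [(609, -112, 76), (615, -103, 74), (621, -97, 72)]
223 [(611, -114, 74), (619, -108, 74), (627, -104, 76)]
225 [(614, -118, 73), (624, -113, 75), (629, -107, 74)]
227 [(615, -119, 68), (626, -116, 73), (628, -106, 67)]
229 [(616, -120, 64), (625, -115, 66), (629, -108, 63)]
```

View pics/p4.png

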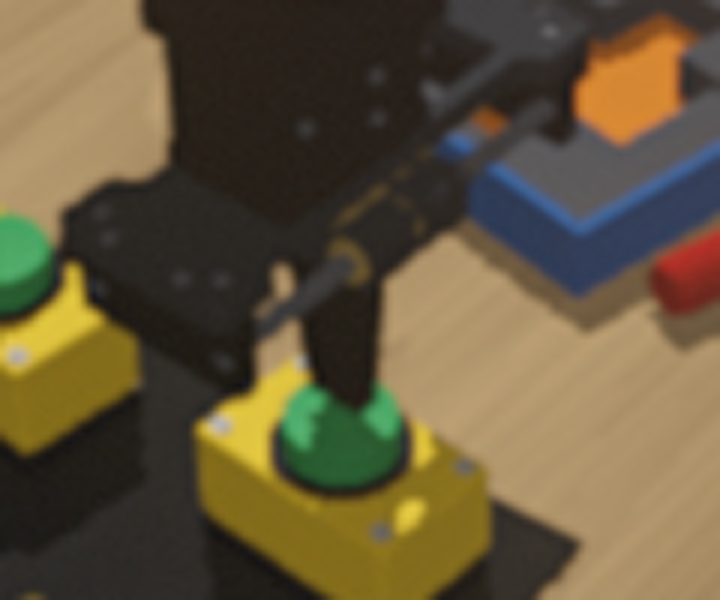

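Emit:
arm_command:
  plan:
    - [0, 0, 0, 0, 0, 2, 0]
    - [0, 0, 0, 0, 0, 2, 0]
    - [0, 0, 0, 0, 0, 0, 0]

```text
clock: 5.7
tcp_pos: [0.611, -0.0997, 0.0547]
eef_rot: [[-0.0, 1.0, -0.0], [1.0, 0.0, 0.0], [0.0, -0.0, -1.0]]
contact_force: [0.3, -0.2, -0.2]
width: 0.0003
```

Emit:
arm_command:
  plan:
    - [0, 0, 0, 0, 0, 1, 0]
    - [0, 0, 0, 0, 0, 0, 0]

```text
clock: 5.9
tcp_pos: [0.6111, -0.0998, 0.0539]
eef_rot: [[-0.0, 1.0, 0.0], [1.0, 0.0, -0.0], [-0.0, 0.0, -1.0]]
contact_force: [0.2, -0.1, 0.0]
width: 0.0006
```

Emit:
arm_command:
  plan:
    - [0, 0, 0, 0, 0, 1, 0]
    - [0, 0, 0, 0, 0, 0, 0]

```text
clock: 6.1
tcp_pos: [0.6111, -0.0997, 0.0528]
eef_rot: [[-0.0, 1.0, -0.0], [1.0, 0.0, 0.0], [0.0, -0.0, -1.0]]
contact_force: [-0.2, 0.0, -0.2]
width: 0.0006
```

Emit:
arm_command:
  plan:
    - [0, 0, 0, 0, 0, 1, 0]
    - [0, 0, 0, 0, 0, 0, 0]

```text
clock: 6.3
tcp_pos: [0.611, -0.0997, 0.0517]
eef_rot: [[-0.0, 1.0, -0.0], [1.0, 0.0, 0.0], [0.0, -0.0, -1.0]]
contact_force: [-0.6, 0.5, 0.1]
width: 0.0003
```

Emit:
arm_command:
  plan:
    - [0, 0, 0, 0, 0, 1, 0]
    - [0, 0, 0, 0, 0, 0, 0]

```text
clock: 6.5
tcp_pos: [0.611, -0.0997, 0.0507]
eef_rot: [[-0.0, 1.0, -0.0], [1.0, 0.0, 0.0], [0.0, -0.0, -1.0]]
contact_force: [0.2, -0.2, 0.1]
width: 0.0006
```

Emit:
arm_command:
  plan:
    - [0, 0, 0, 0, 0, 1, 0]
    - [0, 0, 0, 0, 0, 0, 0]

```text
clock: 6.7
tcp_pos: [0.611, -0.0997, 0.0497]
eef_rot: [[-0.0, 1.0, -0.0], [1.0, 0.0, 0.0], [0.0, -0.0, -1.0]]
contact_force: [0.4, 0.2, -0.6]
width: 0.0004
```

Emit:
arm_command:
  plan:
    - [0, 0, 0, 0, 0, 1, 0]
    - [0, 0, 0, 0, 0, 0, 0]

```text
clock: 6.9
tcp_pos: [0.6111, -0.0998, 0.0489]
eef_rot: [[-0.0, 1.0, 0.0], [1.0, 0.0, -0.0], [-0.0, 0.0, -1.0]]
contact_force: [-0.6, 0.6, 0.8]
width: 0.0005
```

Emit:
arm_command:
  plan:
    - [0, 0, 0, 0, 0, 1, 0]
    - [0, 0, 0, 0, 0, 0, 0]

```text
clock: 7.1
tcp_pos: [0.6112, -0.0997, 0.0479]
eef_rot: [[-0.0, 1.0, 0.0], [1.0, 0.0, -0.0], [-0.0, 0.0, -1.0]]
contact_force: [-0.6, 0.0, 1.6]
width: 0.0007
```

Emit:
arm_command:
  plan:
    - [0, 0, 0, 0, 0, 1, 0]
    - [0, 0, 0, 0, 0, 0, 0]

```text
clock: 7.3
tcp_pos: [0.6112, -0.0998, 0.0469]
eef_rot: [[-0.0, 1.0, 0.0], [1.0, 0.0, -0.0], [-0.0, 0.0, -1.0]]
contact_force: [-1.4, -0.3, 2.1]
width: 0.0005
```

Emit:
arm_command:
  plan:
    - [0, 0, 0, 0, 0, 1, 0]
    - [0, 0, 0, 0, 0, 0, 0]

```text
clock: 7.5
tcp_pos: [0.6112, -0.0998, 0.0459]
eef_rot: [[-0.0, 1.0, 0.0], [1.0, 0.0, -0.0], [-0.0, 0.0, -1.0]]
contact_force: [-0.1, -1.0, 2.6]
width: 0.0004
```

Emit:
arm_command:
  plan:
    - [0, 0, 0, 0, 0, 1, 0]
    - [0, 0, 0, 0, 0, 0, 0]

```text
clock: 7.7
tcp_pos: [0.6112, -0.0998, 0.0449]
eef_rot: [[-0.0, 1.0, 0.0], [1.0, 0.0, -0.0], [-0.0, 0.0, -1.0]]
contact_force: [-0.7, 0.1, 2.4]
width: 0.0004
```

Emit:
arm_command:
  plan:
    - [0, 0, 0, 0, 0, 1, 0]
    - [0, 0, 0, 0, 0, 0, 0]

```text
clock: 7.9
tcp_pos: [0.6112, -0.0998, 0.0439]
eef_rot: [[-0.0, 1.0, 0.0], [1.0, 0.0, -0.0], [-0.0, 0.0, -1.0]]
contact_force: [-0.4, 0.1, 3.0]
width: 0.0003
```

B is soft: the force rises evenly to only 3 N at about 5 mm. Contact came at a reported TCP z of about 0.049. Next is D.

Emit:
arm_command:
  plan:
    - [0, 0, 0, 0, 0, -25, 0]
    - [0, 0, 0, -37, 2, 0, 0]
    - [0, 0, 0, -37, 2, 0, 0]
    - [0, 0, 0, -37, 2, 0, 0]
    - [0, 0, 0, -37, 2, 0, 0]

```text
clock: 8.4
tcp_pos: [0.6188, -0.2489, 0.0682]
eef_rot: [[-0.0, 1.0, -0.0], [1.0, 0.0, 0.0], [0.0, -0.0, -1.0]]
contact_force: [0.5, 0.9, 0.3]
width: 0.0007
```

Emit:
arm_command:
  plan:
    - [0, 0, 0, 0, 0, 9, 0]
    - [0, 0, 0, 0, 0, 9, 0]
    - [0, 0, 0, 0, 0, 0, 0]

```text
clock: 8.7
tcp_pos: [0.6185, -0.2473, 0.0493]
eef_rot: [[-0.001, 1.0, -0.002], [1.0, 0.001, -0.0], [-0.0, -0.002, -1.0]]
contact_force: [-1.5, -2.6, 2.1]
width: 0.0008
```

Emit:
arm_command:
  plan:
    - [0, 0, 0, 0, 0, 1, 0]
    - [0, 0, 0, 0, 0, 1, 0]
    - [0, 0, 0, 0, 0, 0, 0]

```text
clock: 9.0
tcp_pos: [0.619, -0.2465, 0.0491]
eef_rot: [[-0.001, 1.0, -0.001], [1.0, 0.001, 0.001], [0.001, -0.001, -1.0]]
contact_force: [-1.7, 1.9, 2.3]
width: 0.0001
```

Emit:
arm_command:
  plan:
    - [0, 0, 0, 0, 0, 1, 0]
    - [0, 0, 0, 0, 0, 0, 0]

```text
clock: 9.2
tcp_pos: [0.6192, -0.2468, 0.0483]
eef_rot: [[-0.001, 1.0, -0.0], [1.0, 0.001, 0.001], [0.001, -0.0, -1.0]]
contact_force: [-2.1, 3.0, 5.6]
width: 0.0005
```

Emit:
arm_command:
  plan:
    - [0, 0, 0, 0, 0, 1, 0]
    - [0, 0, 0, 0, 0, 0, 0]

```text
clock: 9.4
tcp_pos: [0.6193, -0.247, 0.0476]
eef_rot: [[-0.0, 1.0, 0.0], [1.0, 0.0, 0.001], [0.001, 0.0, -1.0]]
contact_force: [-2.0, 3.9, 5.4]
width: 0.0004
```

Emit:
arm_command:
  plan:
    - [0, 0, 0, 0, 0, 1, 0]
    - [0, 0, 0, 0, 0, 0, 0]

```text
clock: 9.6
tcp_pos: [0.6193, -0.247, 0.0467]
eef_rot: [[-0.0, 1.0, 0.0], [1.0, 0.0, 0.001], [0.001, 0.0, -1.0]]
contact_force: [-1.8, 3.2, 6.5]
width: 0.0007
```

Emit:
arm_command:
  plan:
    - [0, 0, 0, 0, 0, 1, 0]
    - [0, 0, 0, 0, 0, 0, 0]

```text
clock: 9.8
tcp_pos: [0.6193, -0.2469, 0.0456]
eef_rot: [[-0.0, 1.0, 0.0], [1.0, 0.0, 0.001], [0.001, 0.0, -1.0]]
contact_force: [-2.5, 3.7, 7.2]
width: 0.0003
```

Emit:
arm_command:
  plan:
    - [0, 0, 0, 0, 0, 1, 0]
    - [0, 0, 0, 0, 0, 0, 0]

```text
clock: 10.0
tcp_pos: [0.6193, -0.247, 0.0445]
eef_rot: [[-0.0, 1.0, 0.0], [1.0, 0.0, 0.001], [0.001, 0.0, -1.0]]
contact_force: [-2.8, 4.2, 4.8]
width: 0.0005
```

Emit:
arm_command:
  plan:
    - [0, 0, 0, 0, 0, 1, 0]
    - [0, 0, 0, 0, 0, 0, 0]

```text
clock: 10.2
tcp_pos: [0.6194, -0.2472, 0.0431]
eef_rot: [[-0.0, 1.0, 0.001], [1.0, 0.0, 0.001], [0.001, 0.001, -1.0]]
contact_force: [-0.9, 2.5, 3.3]
width: 0.0004
```

```bash
python3 -c "
from h import *
s=snap('scene'); 
c=s['color'][160:310,170:370][...,::-1]
cv2.imwrite('pics/p5.png',cv2.resize(c,None,fx=4,fy=4,interpolation=cv2.INTER_CUBIC))
"
```

```text
(no output)
```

View pics/p5.png

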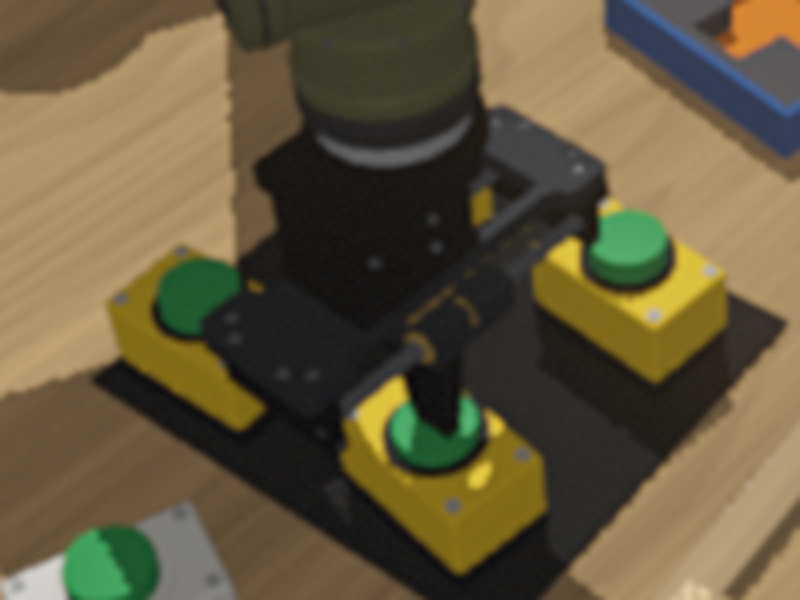

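D gave way: 7.2 N at about 3 mm, then 4.8 N, then 3.3 N at about 5.6 mm. That is the good switch. I'll go 1 mm deeper to be sure, then withdraw.

Emit:
arm_command:
  plan:
    - [0, 0, 0, 0, 0, 1, 0]
    - [0, 0, 0, 0, 0, 0, 0]
    - [0, 0, 0, 0, 0, 0, 0]

```text
clock: 10.55
tcp_pos: [0.6193, -0.248, 0.0416]
eef_rot: [[-0.0, 1.0, 0.001], [1.0, 0.0, -0.0], [-0.0, 0.001, -1.0]]
contact_force: [0.4, 0.3, 2.2]
width: 0.0006
```

Emit:
arm_command:
  plan:
    - [0, 0, 0, 0, 0, -4, 0]
    - [0, 0, 0, 0, 0, -20, 0]
    - [0, 0, 0, 0, 0, -45, 0]
    - [0, 0, 0, 0, 0, -30, 0.6]
    - [0, 0, 0, 0, 0, 0, 1]

```text
clock: 11.05
tcp_pos: [0.6221, -0.2498, 0.1475]
eef_rot: [[-0.0, 1.0, 0.009], [1.0, 0.0, -0.005], [-0.005, 0.009, -1.0]]
contact_force: [0.5, 0.1, 1.2]
width: 0.0115
```

Emit:
arm_command:
  plan:
    - [0, 0, 0, 0, -45, -20, 1]
    - [0, 0, 0, 0, -45, 0, 1]
    - [0, 0, 0, 0, -45, 0, 1]
    - [0, 0, 0, 0, 0, 0, 1]

```text
clock: 11.45
tcp_pos: [0.4786, -0.2467, 0.1578]
eef_rot: [[0.002, 1.0, -0.006], [1.0, -0.002, 0.002], [0.002, -0.006, -1.0]]
contact_force: [0.1, 0.5, 0.1]
width: 0.0429
```

```bash
python3 meas.py; python3 -c "
from h import *
for n in ['scene','top']:
  c=snap(n)['color'][...,::-1]; c=c[60:320,170:410] if n=='scene' else c[130:330,250:470]
  cv2.imwrite('pics/p6%s.png'%n,cv2.resize(c,None,fx=2.2,fy=2.2,interpolation=cv2.INTER_CUBIC))
"
```

```text
top
key px [441.1 147.2] 139 z 0.0722 mid [ 0.7309 -0.384 ] mean [ 0.7318 -0.3825] ext [0.037 0.037]
key px [391.4 185.8] 151 z 0.076 mid [ 0.6187 -0.2466] mean [ 0.6196 -0.2451] ext [0.039 0.039]
key px [339.6 187.5] 170 z 0.0761 mid [ 0.6119 -0.1001] mean [ 0.611  -0.1003] ext [0.039 0.037]
key px [343.7 243.1] 174 z 0.0761 mid [ 0.4564 -0.1152] mean [ 0.4572 -0.1153] ext [0.039 0.037]
sw px [390.8 186. ] ((619.313720703125, -246.97335815429688), (56.56605529785156, 88.71427154541016), 85.04792022705078)
sw px [339.4 187.5] ((611.773193359375, -100.57040405273438), (55.47361373901367, 88.81818389892578), 87.4375228881836)
sw px [343.3 242.3] ((456.9937744140625, -115.66259765625), (55.904823303222656, 89.27918243408203), 84.16048431396484)
orange 780 0.0070559080411127795
rim 421 0.0338428361318468 ((524.5486450195312, 198.7523193359375), (241.04116821289062, 169.16378784179688), 80.49833679199219)
scene
key px [268.8 194. ] 222 z 0.0735 mid [ 0.4574 -0.1171] mean [ 0.4592 -0.1183] ext [0.039 0.04 ]
key px [326.3 221.3] 244 z 0.0741 mid [ 0.6124 -0.1017] mean [ 0.6133 -0.103 ] ext 
[... 343 characters left out ...]
 0.7314 -0.3869] mean [ 0.7326 -0.3865] ext [0.04  0.039]
sw px [270.  203.1] ((456.4845886230469, -116.8403549194336), (56.19021987915039, 92.1526870727539), 85.63534545898438)
sw px [326.8 230.9] ((610.2391967773438, -102.26739501953125), (56.12874984741211, 91.78166961669922), 88.20207977294922)
sw px [221.  239.8] ((467.57049560546875, -264.76287841796875), (90.42991638183594, 56.42730712890625), 4.097853660583496)
sw px [279.  272.3] ((618.359130859375, -248.0753173828125), (56.00200653076172, 90.44088745117188), 84.32502746582031)
orange 378 0.0048406101053039
rim 217 0.03199812861681961 ((524.7719116210938, 196.142333984375), (239.71388244628906, 170.6656036376953), 80.97927856445312)
```

View pics/p6scene.png

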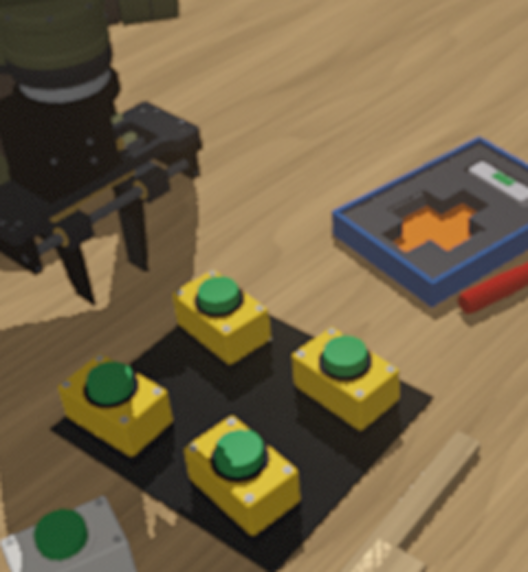

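View pics/p6top.png

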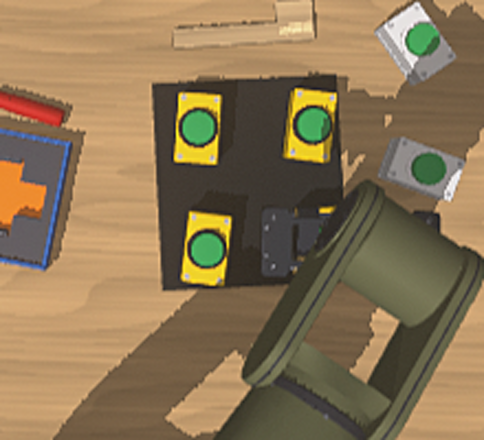

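Switch D is at about (0.619, -0.247) with a yaw of about -5.2°. I'll return above it, align and open fully.

Emit:
arm_command:
  plan:
    - [0, 0, 0, 0, 45, 0, 1]
    - [0, 0, 0, 0, 45, 0, 1]
    - [0, 0, 0, 0, 45, 0, 1]
    - [0, 0, 0.09, 0, 0, 0, 1]
    - [0, 0, 0, 0, 0, 0, 1]

```text
clock: 12.15
tcp_pos: [0.6211, -0.2473, 0.1593]
eef_rot: [[0.088, 0.996, -0.002], [0.996, -0.088, 0.001], [0.001, -0.002, -1.0]]
contact_force: [-0.3, 0.4, 0.8]
width: 0.0938
```

Emit:
arm_command:
  plan:
    - [0, 0, 0, 0, 0, 0, 1]
    - [0, 0, 0, 0, 0, 0, 1]

```text
clock: 12.35
tcp_pos: [0.6191, -0.2478, 0.161]
eef_rot: [[0.089, 0.996, 0.0], [0.996, -0.089, -0.0], [-0.0, 0.0, -1.0]]
contact_force: [-0.4, -0.5, -0.0]
width: 0.095
```

Emit:
arm_command:
  plan:
    - [0, 0, 0, 0, 0, 40, 1]
    - [0, 0, 0, 0, 0, 30, 1]
    - [0, 0, 0, 0, 0, 20, 1]
    - [0, 0, 0, 0, 0, 15, 1]
    - [0, 0, 0, 0, 0, 0, 1]

```text
clock: 12.85
tcp_pos: [0.6173, -0.2471, 0.0537]
eef_rot: [[0.09, 0.996, -0.003], [0.996, -0.09, 0.002], [0.001, -0.004, -1.0]]
contact_force: [-0.2, -0.5, -0.4]
width: 0.095
```

Emit:
arm_command:
  plan:
    - [0, 0, 0, 0, 0, 15, 1]
    - [0, 0, 0, 0, 0, 15, 1]
    - [0, 0, 0, 0, 0, 15, 1]
    - [0, 0, 0, 0, 0, 0, 1]

```text
clock: 13.25
tcp_pos: [0.617, -0.2467, 0.0074]
eef_rot: [[0.09, 0.996, -0.005], [0.996, -0.09, 0.002], [0.002, -0.005, -1.0]]
contact_force: [-0.7, 0.1, -0.5]
width: 0.0954
```

```bash
python3 -c "
from h import *
s=snap('scene'); W=world(s)
c=s['color'][180:330,200:380][...,::-1]
cv2.imwrite('pics/p7.png',cv2.resize(c,None,fx=4,fy=4,interpolation=cv2.INTER_CUBIC))
"
```

```text
(no output)
```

View pics/p7.png

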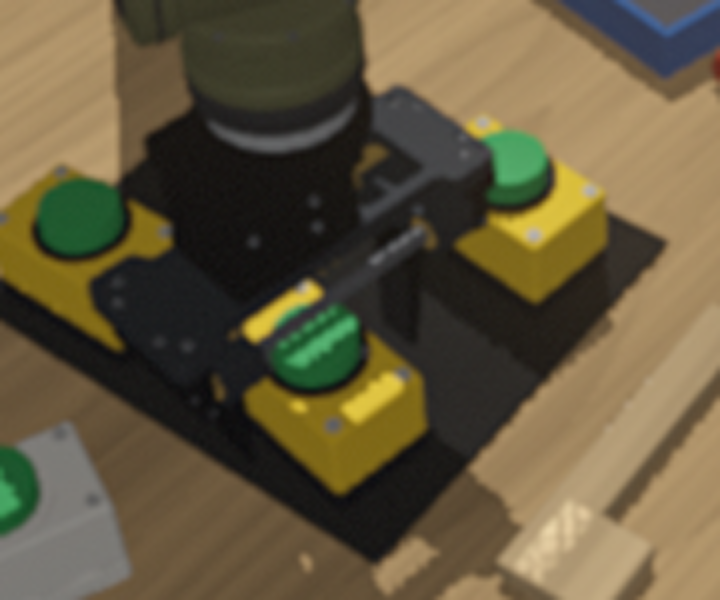

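Emit:
arm_command:
  plan:
    - [0, 0, 0, 0, 0, 9, 1]
    - [0, 0, 0, 0, 0, 9, 1]
    - [0, 0, 0, 0, 0, 0, 1]
    - [0, 0, 0, 0, 0, 0, 1]

```text
clock: 13.7
tcp_pos: [0.619, -0.2476, -0.0075]
eef_rot: [[0.09, 0.996, -0.001], [0.996, -0.09, 0.0], [0.0, -0.001, -1.0]]
contact_force: [-0.0, 0.8, -0.3]
width: 0.0951
```

Emit:
arm_command:
  plan:
    - [0, 0, 0, 0, 0, 0, 0.4]
    - [0, 0, 0, 0, 0, 0, 0.4]
    - [0, 0, 0, 0, 0, 0, 0.4]
    - [0, 0, 0, 0, 0, 0, 0.4]
    - [0, 0, 0, 0, 0, 0, 0.4]
  grip_force: 40

```text
clock: 14.2
tcp_pos: [0.6192, -0.2478, -0.007]
eef_rot: [[0.09, 0.996, 0.0], [0.996, -0.09, -0.0], [-0.0, 0.0, -1.0]]
contact_force: [-0.0, 0.3, 1.1]
width: 0.0606
```

Emit:
arm_command:
  plan:
    - [0, 0, 0, 0, 0, 0, 0.4]
    - [0, 0, 0, 0, 0, 0, 0.4]
    - [0, 0, 0, 0, 0, 0, 0.4]

```text
clock: 14.5
tcp_pos: [0.6192, -0.2477, -0.0071]
eef_rot: [[0.09, 0.996, 0.0], [0.996, -0.09, -0.0], [-0.0, 0.0, -1.0]]
contact_force: [-0.6, -0.3, 1.7]
width: 0.0559
```

Emit:
arm_command:
  plan:
    - [0, 0, 0, 0, 0, -10, 0.4]
    - [0, 0, 0, 0, 0, -20, 0.4]
    - [0, 0, 0, 0, 0, -25, 0.4]
    - [0, 0, 0, 0, 0, -25, 0.4]
    - [0, 0, 0, 0, 0, -20, 0.4]

```text
clock: 15.0
tcp_pos: [0.6192, -0.2478, 0.0945]
eef_rot: [[0.09, 0.996, 0.001], [0.996, -0.09, -0.0], [-0.0, 0.001, -1.0]]
contact_force: [0.7, -0.1, -2.4]
width: 0.056
```

Emit:
arm_command:
  plan:
    - [0, 0, 0, 0, 0, 0, 0.4]
    - [0, 0, 0, 0, 0, 0, 0.4]

```text
clock: 15.2
tcp_pos: [0.619, -0.2477, 0.0927]
eef_rot: [[0.09, 0.996, 0.0], [0.996, -0.09, -0.0], [-0.0, 0.0, -1.0]]
contact_force: [-0.2, -0.5, -3.6]
width: 0.0561
```

```bash
python3 -c "
from h import *
s=snap('scene'); W=world(s)
c=s['color'][130:330,170:410][...,::-1]
cv2.imwrite('pics/p8.png',cv2.resize(c,None,fx=3,fy=3,interpolation=cv2.INTER_CUBIC))
"
```

```text
(no output)
```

View pics/p8.png

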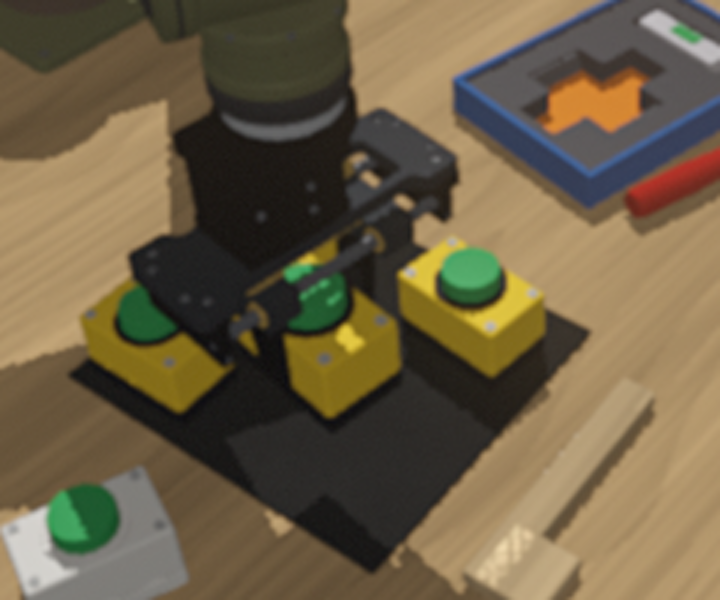

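Emit:
arm_command:
  plan:
    - [0, 0, 0, 25, -8.5, -5, 0.4]
    - [0, 0, 0, 40, -13.6, 0, 0.4]
    - [0, 0, 0, 40, -13.6, 0, 0.4]
    - [0, 0, 0, 40, -13.6, 0, 0.4]
    - [0, 0, 0, 40, -13.6, 0, 0.4]

```text
clock: 15.75
tcp_pos: [0.571, -0.0561, 0.0954]
eef_rot: [[0.09, 0.996, -0.004], [0.996, -0.09, 0.001], [0.001, -0.004, -1.0]]
contact_force: [0.4, 0.3, -2.3]
width: 0.056
```

Emit:
arm_command:
  plan:
    - [0, 0, 0, 40, -13.6, 0, 0.4]
    - [0, 0, 0, 40, -13.6, 0, 0.4]
    - [0, 0, 0, 40, -13.6, 0, 0.4]
    - [0, 0, 0, 40, -13.6, 0, 0.4]
    - [0, 0, 0, 40, -13.6, 0, 0.4]

```text
clock: 16.25
tcp_pos: [0.5212, 0.1487, 0.0957]
eef_rot: [[0.09, 0.996, -0.003], [0.996, -0.09, -0.001], [-0.001, -0.003, -1.0]]
contact_force: [0.4, 0.6, -2.0]
width: 0.0555
```

Emit:
arm_command:
  plan:
    - [0, 0, 0, 15, -5.3, 0, 0.4]
    - [0, 0, 0.078, 0, 0, 0, 0.4]
    - [0, 0, 0, 0, 0, 0, 0.4]
    - [0, 0, 0, 0, 0, 0, 0.4]
    - [0, 0, 0, 0, 0, 0, 0.4]
  grip_force: 55

```text
clock: 16.75
tcp_pos: [0.5192, 0.1621, 0.0972]
eef_rot: [[0.167, 0.986, -0.001], [0.986, -0.167, -0.0], [-0.001, -0.001, -1.0]]
contact_force: [0.4, -1.0, -2.3]
width: 0.0559
```

Emit:
arm_command:
  plan:
    - [0, 0, 0, 0, 0, 25, 0.4]
    - [0, 0, 0, 0, 0, 20, 0.4]
    - [0, 0, 0, 0, 0, 15, 0.4]
    - [0, 0, 0, 0, 0, 5, 0.4]
    - [0, 0, 0, 0, 0, 0, 0.4]

```text
clock: 17.25
tcp_pos: [0.5189, 0.1625, 0.032]
eef_rot: [[0.167, 0.986, -0.002], [0.986, -0.167, -0.0], [-0.001, -0.002, -1.0]]
contact_force: [-0.9, -0.5, -2.3]
width: 0.0561
```

Emit:
arm_command:
  plan:
    - [0, 0, 0, 0, 0, 0, 0.4]
    - [0, 0, 0, 0, 0, 0, 0.4]

```text
clock: 17.45
tcp_pos: [0.5204, 0.1631, 0.0342]
eef_rot: [[0.167, 0.986, 0.002], [0.986, -0.167, 0.0], [0.001, 0.002, -1.0]]
contact_force: [-0.4, -0.6, -2.6]
width: 0.0558
```

```bash
python3 -c "
from h import *
for n in ['scene','top']:
  s=snap(n); c=s['color'][...,::-1]; c=c[80:230,270:470] if n=='scene' else c[140:290,160:360]
  cv2.imwrite('pics/p9%s.png'%n,cv2.resize(c,None,fx=4,fy=4,interpolation=cv2.INTER_CUBIC))
  if n=='scene':
    W=world(s);hsv=cv2.cvtColor(s['color'],cv2.COLOR_RGB2HSV)
    g=(hsv[...,0]>50)&(hsv[...,0]<85)&(hsv[...,1]>120)&(W[...,2]>.08)&(W[...,1]>.05)&(W[...,1]<.3)
    y=(hsv[...,0]>18)&(hsv[...,0]<32)&(hsv[...,1]>150)&(W[...,2]>.03)&(W[...,1]>.05)&(W[...,1]<.3)&(W[...,0]>.3)
    for m in (g,y):
      P=W[m];print(len(P),P.min(0),P.max(0)); print(cv2.minAreaRect((P[:,:2]*1000).astype(np.float32)))
"
```

```text
15 [0.52006108 0.15099698 0.11341038] [0.53142434 0.17855258 0.11662197]
((528.7637939453125, 165.63284301757812), (8.249237060546875, 28.584861755371094), 26.40043067932129)
545 [0.47310131 0.07694677 0.05566512] [0.56767156 0.19498435 0.14077088]
((539.2952880859375, 138.13414001464844), (95.91239166259766, 93.24256134033203), 38.635684967041016)
```

View pics/p9scene.png

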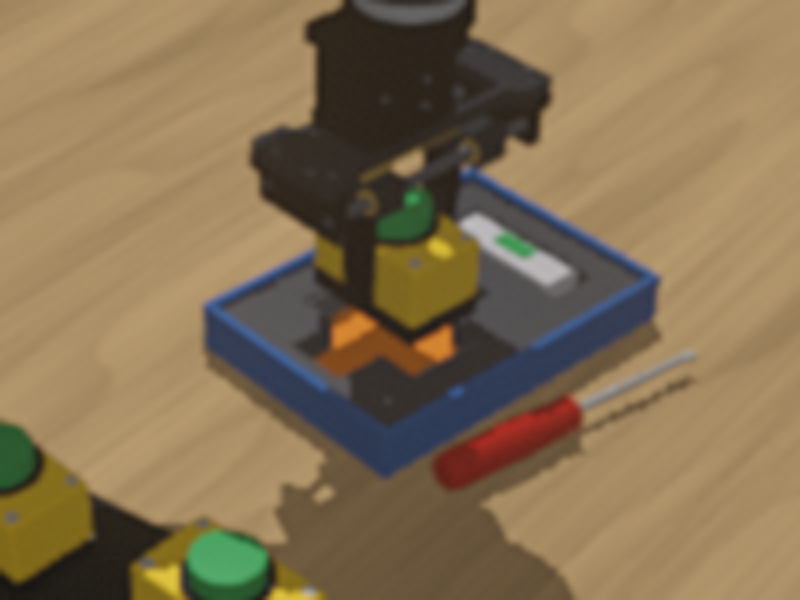

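View pics/p9top.png

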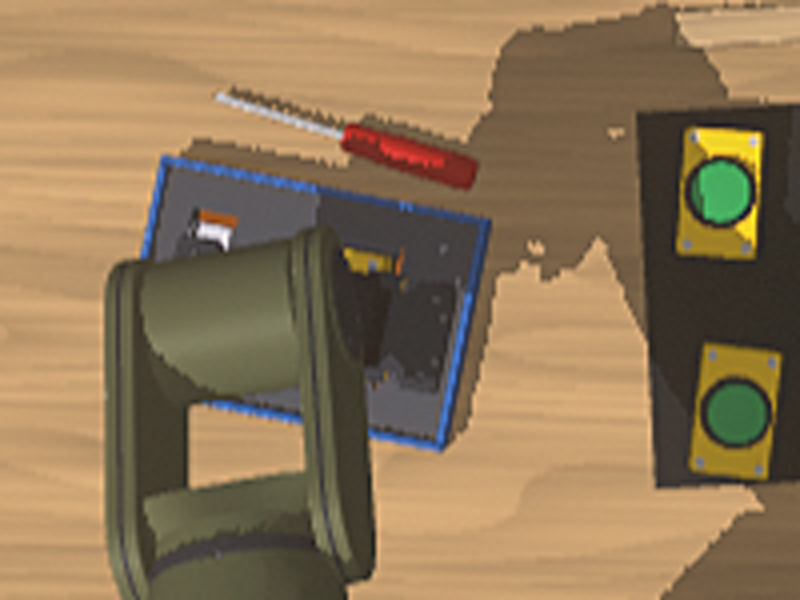

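Emit:
arm_command:
  plan:
    - [0, 0, 0, 0, 0, 5, 0.4]
    - [0, 0, 0, 0, 0, 5, 0.4]
    - [0, 0, 0, 0, 0, 3, 0.4]
    - [0, 0, 0, 0, 0, 0, 0.4]

```text
clock: 17.95
tcp_pos: [0.5185, 0.1627, 0.0188]
eef_rot: [[0.167, 0.986, -0.002], [0.986, -0.167, -0.0], [-0.001, -0.002, -1.0]]
contact_force: [-0.0, 0.0, -2.6]
width: 0.0561
```

Emit:
arm_command:
  plan:
    - [0, 0, 0, 0, 0, 2, 0.4]
    - [0, 0, 0, 0, 0, 2, 0.4]
    - [0, 0, 0, 0, 0, 0, 0.4]

```text
clock: 18.25
tcp_pos: [0.5191, 0.1628, 0.0155]
eef_rot: [[0.167, 0.986, -0.001], [0.986, -0.167, -0.0], [-0.0, -0.001, -1.0]]
contact_force: [-0.0, 0.3, -2.7]
width: 0.0558
```

Emit:
arm_command:
  plan:
    - [0, 0, 0, 0, 0, 2, 0.4]
    - [0, 0, 0, 0, 0, 1, 0.4]
    - [0, 0, 0, 0, 0, 0, 0.4]

```text
clock: 18.55
tcp_pos: [0.5192, 0.1628, 0.0127]
eef_rot: [[0.167, 0.986, -0.0], [0.986, -0.167, -0.0], [-0.0, -0.0, -1.0]]
contact_force: [0.4, 0.6, -3.3]
width: 0.0556
```

Emit:
arm_command:
  plan:
    - [0, 0, 0, 0, 0, 2, 0.4]
    - [0, 0, 0, 0, 0, 2, 0.4]
    - [0, 0, 0, 0, 0, 2, 0.4]
    - [0, 0, 0, 0, 0, 0, 0.4]

```text
clock: 18.95
tcp_pos: [0.519, 0.1628, 0.0064]
eef_rot: [[0.167, 0.986, -0.001], [0.986, -0.167, -0.0], [-0.0, -0.001, -1.0]]
contact_force: [-1.2, 0.2, -2.5]
width: 0.056
```

Emit:
arm_command:
  plan:
    - [0, 0, 0, 0, 0, 2, 0.4]
    - [0, 0, 0, 0, 0, 1, 0.4]
    - [0, 0, 0, 0, 0, 0, 0.4]

```text
clock: 19.25
tcp_pos: [0.5194, 0.1628, 0.0038]
eef_rot: [[0.167, 0.986, 0.0], [0.986, -0.167, -0.0], [-0.0, 0.0, -1.0]]
contact_force: [-0.5, 0.2, -3.2]
width: 0.0555
```

Emit:
arm_command:
  plan:
    - [0, 0, 0, 0, 0, 2, 0.4]
    - [0, 0, 0, 0, 0, 1, 0.4]
    - [0, 0, 0, 0, 0, 0, 0.4]

```text
clock: 19.55
tcp_pos: [0.5198, 0.163, 0.0015]
eef_rot: [[0.167, 0.986, 0.001], [0.986, -0.167, 0.0], [0.0, 0.001, -1.0]]
contact_force: [-2.0, 0.2, 3.0]
width: 0.0558
```

Emit:
arm_command:
  plan:
    - [0, 0, 0, 0, 0, 2, 0.4]
    - [0, 0, 0, 0, 0, 1, 0.4]
    - [0, 0, 0, 0, 0, 0, 0.4]

```text
clock: 19.85
tcp_pos: [0.5201, 0.1632, -0.001]
eef_rot: [[0.167, 0.986, 0.001], [0.986, -0.167, 0.0], [0.001, 0.001, -1.0]]
contact_force: [-2.1, -0.3, 5.8]
width: 0.056
```

Emit:
arm_command:
  plan:
    - [0, 0, 0, 0, 0, 1, 0.4]
    - [0, 0, 0, 0, 0, 1, 0.4]
    - [0, 0, 0, 0, 0, 0, 0.4]

```text
clock: 20.15
tcp_pos: [0.5199, 0.1632, -0.0036]
eef_rot: [[0.167, 0.986, 0.001], [0.986, -0.167, 0.001], [0.001, 0.001, -1.0]]
contact_force: [-2.5, 1.0, 4.9]
width: 0.0557
```

Emit:
arm_command:
  plan:
    - [0, 0, 0, 0, 0, 1, 0.4]
    - [0, 0, 0, 0, 0, 1, 0.4]
    - [0, 0, 0, 0, 0, 0, 0.4]

```text
clock: 20.45
tcp_pos: [0.5198, 0.1631, -0.0051]
eef_rot: [[0.167, 0.986, 0.0], [0.986, -0.167, 0.0], [0.0, 0.0, -1.0]]
contact_force: [-4.6, 0.7, 10.2]
width: 0.0557
```

Emit:
arm_command:
  plan:
    - [0, 0, 0, 0, 0, 1, 0.4]
    - [0, 0, 0, 0, 0, 0, 0.4]

```text
clock: 20.65
tcp_pos: [0.5198, 0.1631, -0.0051]
eef_rot: [[0.167, 0.986, -0.0], [0.986, -0.167, 0.0], [0.0, -0.0, -1.0]]
contact_force: [-7.2, 0.7, 16.0]
width: 0.0558
```

Emit:
arm_command:
  plan:
    - [0, 0, 0, 0, 0, 1, 0.4]
    - [0, 0, 0, 0, 0, 0, 0.4]

```text
clock: 20.85
tcp_pos: [0.5198, 0.1632, -0.0051]
eef_rot: [[0.167, 0.986, -0.001], [0.986, -0.167, -0.0], [-0.0, -0.001, -1.0]]
contact_force: [-11.4, -0.8, 22.5]
width: 0.0559
```

The switch stopped dead at TCP z = -0.0051, which is the predicted floor height. I'll ease off, release and look.

Emit:
arm_command:
  plan:
    - [0, 0, 0, 0, 0, -2.5, 0.4]
    - [0, 0, 0, 0, 0, 0, 0.6]
    - [0, 0, 0, 0, 0, 0, 0.8]
    - [0, 0, 0, 0, 0, 0, 0.8]
    - [0, 0, 0, 0, 0, 0, 0.8]

```text
clock: 21.35
tcp_pos: [0.5191, 0.1626, -0.0062]
eef_rot: [[0.167, 0.986, -0.001], [0.986, -0.167, -0.0], [-0.0, -0.001, -1.0]]
contact_force: [0.8, -0.5, -0.1]
width: 0.0743
```

Emit:
arm_command:
  plan:
    - [0, 0, 0, 0, 0, 0, 0.8]
    - [0, 0, 0, 0, 0, 0, 0.8]
    - [0, 0, 0, 0, 0, -5, 0.8]
    - [0, 0, 0, 0, 0, -10, 0.8]
    - [0, 0, 0, 0, 0, -20, 0.8]

```text
clock: 21.85
tcp_pos: [0.5182, 0.1626, 0.0289]
eef_rot: [[0.167, 0.986, -0.003], [0.986, -0.167, -0.001], [-0.001, -0.003, -1.0]]
contact_force: [-0.3, -0.8, 0.6]
width: 0.0762
```

Emit:
arm_command:
  plan:
    - [0, 0, 0, 0, 0, -45, 0.8]
    - [0, 0, 0, 0, 0, -45, 0.8]
    - [0, 0, 0, 0, -45, 0, 0.8]
    - [0, 0, 0, 0, -45, 0, 0.8]
    - [0, 0, 0, 0, -45, 0, 0.8]

```text
clock: 22.35
tcp_pos: [0.3855, 0.1856, 0.1208]
eef_rot: [[0.168, 0.986, 0.002], [0.986, -0.168, 0.001], [0.001, 0.002, -1.0]]
contact_force: [-0.8, 0.3, 0.6]
width: 0.0759
```

Emit:
arm_command:
  plan:
    - [0, 0, 0, -45, 0, 0, 0.8]
    - [0, 0, 0, -45, 0, 0, 0.8]
    - [0, 0, 0, -45, 0, 0, 0.8]
    - [0, 0, 0, -45, 0, 0, 0.8]
    - [0, 0, 0, -45, 0, 0, 0.8]

```text
clock: 22.85
tcp_pos: [0.3485, -0.0378, 0.1206]
eef_rot: [[0.166, 0.986, 0.003], [0.986, -0.166, -0.001], [-0.0, 0.003, -1.0]]
contact_force: [0.2, 0.0, 0.1]
width: 0.0763
```

```bash
python3 meas.py 2>/dev/null| grep -v rim; python3 -c "
from h import *
for n in ['scene','top']:
  s=snap(n); c=s['color'][...,::-1]; c=c[80:320,170:470] if n=='scene' else c[120:290,170:460]
  cv2.imwrite('pics/pf%s.png'%n,cv2.resize(c,None,fx=2.5,fy=2.5,interpolation=cv2.INTER_CUBIC))
"
```

```text
top
key px [441.9 147.7] 160 z 0.0723 mid [ 0.7308 -0.3851] mean [ 0.7306 -0.3848] ext [0.037 0.039]
key px [339.6 187.5] 172 z 0.0764 mid [ 0.6119 -0.1001] mean [ 0.6115 -0.1005] ext [0.039 0.037]
key px [444.6 206.2] 160 z 0.0722 mid [ 0.5654 -0.3963] mean [ 0.5666 -0.3955] ext [0.037 0.041]
key px [244. 218.] 176 z 0.078 mid [0.5199 0.1636] mean [0.5197 0.1631] ext [0.036 0.04 ]
key px [401.3 241.9] 55 z 0.0758 mid [ 0.466  -0.2754] mean [ 0.4653 -0.2757] ext [0.034 0.017]
sw px [339.3 187.5] ((611.8796997070312, -100.73090362548828), (55.844783782958984, 88.38646697998047), 87.43498229980469)
sw px [245.4 217.6] ((519.2559204101562, 162.72361755371094), (55.5061149597168, 88.07518005371094), 80.12408447265625)
sw px [396.  239.7] ((468.5228576660156, -263.95892333984375), (88.79389190673828, 55.88088607788086), 4.4131903648376465)
sw px [343.3 241.7] ((457.0256652832031, -115.68788146972656), (55.96136474609375, 89.417724609375), 84.27458953857422)
orange 176 0.006908885765542383
scene
key px [368.7 144. ] 106 z 0.0762 mid [0.5201 0.1629] mean [0.5203 0.1628] ext [0.033 0.037]
ke
[... 297 characters left out ...]
197.1 302.5] 388 z 0.0704 mid [ 0.5665 -0.3968] mean [ 0.5682 -0.3969] ext [0.039 0.038]
key px [266.5 353.7] 494 z 0.0705 mid [ 0.7318 -0.3867] mean [ 0.7326 -0.3864] ext [0.04  0.039]
sw px [368.1 154.7] ((519.0559692382812, 161.26925659179688), (56.6383056640625, 89.39788055419922), 80.04875946044922)
sw px [270.1 203.2] ((457.849365234375, -118.00756072998047), (53.51490783691406, 88.87165832519531), 85.71115112304688)
sw px [326.6 230.8] ((610.959228515625, -101.8089599609375), (56.370975494384766, 91.78739166259766), 88.76170349121094)
sw px [221.  239.8] ((466.6772155761719, -265.07989501953125), (91.88765716552734, 56.48790740966797), 5.360040664672852)
orange 15 0.005418997560992955
```

View pics/pfscene.png

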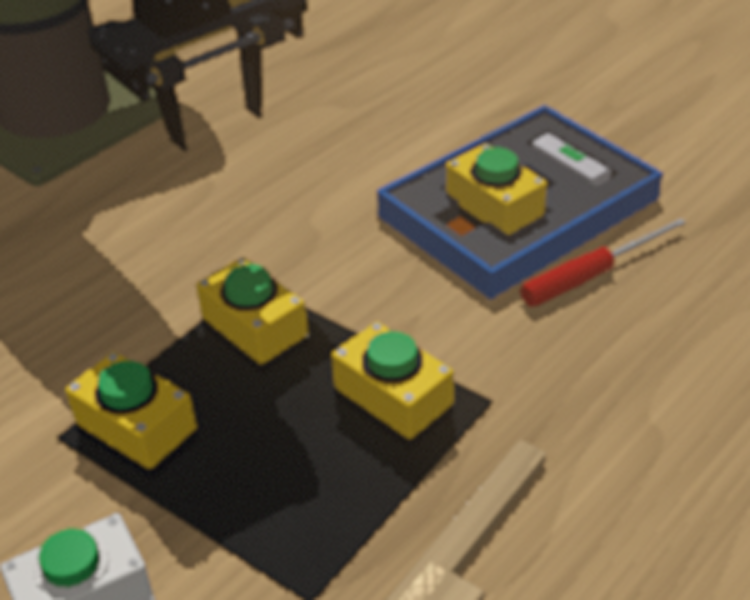

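View pics/pftop.png

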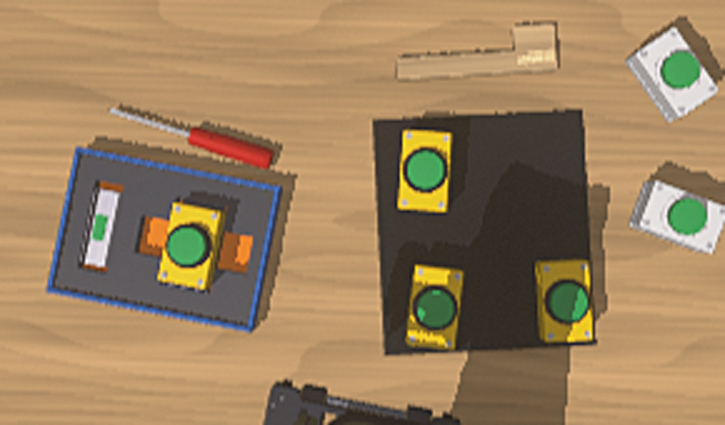

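The switch is seated: key top at 0.078 (0.006 floor + 0.072), about 1–1.5 mm from the cutout centre, yaw matching within 0.01 rad. The others are undisturbed.

```bash
python3 -c "
from h import *
print(workorder.sign_off())"
```

```text
the job is handed in; nothing more can be done
None
```

The good switch is fully home in the vacant cutout with its key free, and the job is handed in; no verdict was reported. The clock stood at about 23 s.

**Finding the good switch:** I pressed only two keys.
- **Far switch on the tray (+y) side, about (0.612, -0.101):** soft. The force rose evenly to only 3 N at about 5 mm.
- **Far switch on the -y side, about (0.619, -0.247):** good. The force peaked at 7.2 N at about 3 mm, then fell to 4.8, 3.3 and 2.2 N at about 7 mm.
- **The two near switches:** never touched, since the snap had already been found.

**Placing it:** I gripped the good switch across its width, lifted it, and pushed it into the foam. It stopped dead at the expected floor height, with a push of about 22 N at the end.

**Last checks in the images:**

| Check | Result |
|---|---|
| Height | key top at 0.078 m in the top view, matching floor plus 72 mm, so fully seated and key free |
| Position | within about 1.5 mm of the cutout centre |
| Yaw | within about 0.01 rad of the cutout |
| Soft switches | measured where they began |
| Level, push stick, screwdriver | look undisturbed in the pictures; not measured |

**What disagreed:**
- **TCP height:** the reported height was about 38 mm lower than the real one, judged by the camera and by contact. I corrected for it, using the touch on the first key as the reference.
- **Cameras:** the two differ by about 2 mm in height. The scene camera also puts the placed switch's centre about 1.5 mm lower in y than the top camera does.
- **Sideways force:** I came down on the good key before the arm had quite settled sideways, which gave 3–4 N of sideways force during that press.

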